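Test pull on the spring gauge, then click its cover shut

TASK

Give the kitchen's spring pull gauge its test pull: draw the wooden handle down the slope until the black drag pointer lines up with the steel clip on the scale's edge, hold it there for about a second, then ease the handle all the way back home without letting it snap, so that the pointer stays behind at the clip. Do not drag the pointer past the clip or shift the clip. Then press the clear hinged cover down over the scale until its catch holds it shut, and leave the things standing around where they are.

Things in the scene. Friction and masses are not known exactly. Their poses are not given: they have to be found in the camera images.
- stand: Pull gauge: fixed steel stand, 120 mm wide; base from 165 mm in front to 85 mm behind its origin (centre line, on the worktop; x back, y left). Its deck slopes 28 deg up to the back, its face 105 mm above the origin. Deck frame: x up the slope, y left, z square to the deck. White scale housing 21 mm thick on the upper deck. A tool square to the deck (leaning 28 deg) clears the open cover
- handle (a joint): Travel of the sprung handle down the slope, m: 0 = fully home, 0.07 = end of travel. The spring pulls it home with about 3.5 N at 0 and 11 N at 0.05. The handle carries the drag pointer along: once it touches the pointer both joints read the same
- handle_grip (a point): Grip point on the handle (moves with it), axes of the deck frame. The handle is a wooden plate standing square to the deck, across the slope: 12 mm thick (x), 46 mm wide (y); top 11 mm above this point (+z), sides free to 26 mm below it, where a thin rod runs to the housing. At home 45 mm are free between plate and housing
- handle_index (a point): Point on the handle's hidden carriage that coincides (along x) with pointer_mid while the handle is touching the pointer; axes of the deck frame
- pointer (a joint): Travel of the black drag pointer down the slope, m; it is pushed by the handle only and stays by friction where it is left. Same scale as clip: equal values = lined up
- pointer_mid (a point): Centre of the drag pointer, a black needle 3 mm wide lying across the scale; axes of the deck frame
- clip (a joint): Setting of the steel clip on the left edge of the scale, m down the slope, same scale as pointer. Stiff; not to be moved
- clip_tip (a point): Tip of the steel clip, 3 mm wide; the pointer must stand level with it along x; axes of the deck frame (x up the slope)
- cover (a joint): Opening angle of the clear cover, rad: 0 = shut, 0.8 = open as it stands. A weak spring lifts it; a catch at the lower end snaps at about 0.03 to 0.07 and holds it shut. Shutting needs about 5 to 8 N near the free edge
- cover_hinge (a point): Hinge axis (y) of the cover, at the upper end of the scale; x and z turn with the cover and agree with the deck frame when it is shut
- cover_edge (a point): Middle of the cover's free edge, on its outer face, 132 mm from the hinge (-x of the hinge) and 5 mm above the hinge axis; axes turn with the cover (z out of its face). The cover is 70 mm wide, clear, with a steel strip and a 20 mm deep lip at this edge
- spice_jar_1: Spice jar with a dark lid, 41 mm across, 105 tall, close by the stand's left side; a bystander, origin at the centre of its underside
- pot_1: Low round cream pot, 90 mm across, 32 tall, close by the stand's right side; a bystander, origin at the centre of its underside
- mill_1: Dark wooden pepper mill, 58 mm across, 170 tall, to the left; a bystander, origin at the centre of its underside
- tin_1: Food tin, 76 mm across, 110 tall, to the left; a bystander, origin at the centre of its underside
- mug_1: White mug with pale red bands, 79 mm across with a handle, 96 tall, to the right; a bystander, origin at the centre of its underside
- teaspoon_1: Steel teaspoon, 130 mm long, to the right, near the front; a bystander, origin at the centre of its underside

How it is judged:
By the outcome, as a careful person would: the job done as asked, in the order asked, and still so for the second after the job is handed in, with the robot touching nothing.
It also fails if it takes over 51 s, if anything falls off the work surface, if the arm or the gripper's body presses on something with over 40 N, if the wrist force passes 120 N, or if a joint passes its speed limit or range.

ROBOT

A 6-joint arm with a two-finger parallel gripper is mounted at the origin on a cart in front of the work surface, level with it; the furniture and walls round the work are solid. World frame = base frame: x ahead of the robot, y to its left, z up, the work surface at z = 0. Lengths are in m, angles in rad, forces in N, time in s.
With the tool pointing down it reaches from about 0.375 to 0.975 m from the base axis. Payload 3.8 kg.
Tool frame: the origin (TCP) lies between the finger pads; the fingertips stand 8 mm ahead of it and the grasp point (between the pads) lies 11 mm behind it (tcp_to_tips is the distance from the TCP to the fingertips, in m); z points along the fingers, y is the line along which they close (so a half turn about z gives the same grasp; the last joint's range is limited). The gripper opens to 85 mm and grips with 20 to 120 N. Pads are 22 mm wide; open, the fingers measure 114 mm over their backs; the gripper's body (76 mm by 85 mm) begins 54 mm behind the grasp point. The pads swing forward as they close: fully open they stand 13 mm farther back than shut.
Start: joints at [0.646, 0.264, 1.604, -0, 1.274, -0.037], TCP at [0.524, 0.426, 0.239] pointing down, gripper open.
Joint ranges: [-2.63, 2.63], [-0.94, 2.18], [0.31, 2.57], [-1.31, 4.45], [0, 2.66], [-2.55, 2.55]. Speed limits (rad/s): [2.57, 2.57, 3.14, 3.14, 3.14, 3.14].

INTERFACE

Orientations are given as a rotation vector (axis times angle).
In Python, from workcell import * gives the robot as it stands.
- The arm moves only by the tool move_arm, never from a script. Its argument "series" is one flat list of numbers, 7 for each row, row after row: the finger opening in cm, from 0 to 8.54, then the shift along the tool's x, y, z in cm, then the turn, a rotation vector about the tool's x, y, z in degrees. A call has 1 to 5 rows; each row shifts and turns the commanded pose from where the row before left it, along the tool's axes as they then stand; what a row does not reach is not made up. A row lasts 1/8 s, in which the tool goes at most 62.5 mm and 10.7 degrees, less where a joint would pass 70% of its speed; a pose out of reach is approached as far as the arm can. A call is refused whole if a number of a shift passes 6.25 or a number of a turn 10.7, either way. A call with a gripper value outside its range is refused whole. The fingers move at their own pace and stop on an object; "grip_force" is the grip in N (left out, the last holds). Time passes only in rows, so rows that do not move let the fingers close. It gives the time, the measured TCP pose, the force, the opening and the grip force at its end, in the units of the state.
- read_state(): the state, without advancing time (a new reading comes with each control period).
- read_camera(name): name is "side" or "top" or "wrist"; returns the picture (400x640x3 uint8, red, green, blue); there is no depth.
- calibration(name): a dict with "camera_matrix" (3x3 intrinsics, pixels), "rvec" (rotation vector, rad) and "tvec" (3), from world to camera coordinates, as OpenCV has them. Camera axes: x right, y down, z forward; pixel columns grow to the right and rows downward; lengths in m; the calibration is good to about 2 mm. A picture is of the moment at which its call begins: read the wrist's pose just before it. calibration takes no time and is no camera call; for the wrist camera it gives the pose at the moment of the call.
- finish_job(): hands the job in; it is judged then, once.
The state is a dict: "time": time; "q": joint angles; "joint_vel": joint speeds; "joint_torque": joint torques, N m; "tool_pos": TCP position; "tcp_rot": TCP orientation; "wrist_force": force on the tool from outside, world axes, zero at the start; "torque": the same for the moment, N m; "width": opening from 0.0 (shut) to 1.0 (fully open); "grip_force": force on a finger pad.
Only numpy, scipy, OpenCV 4.12 (cv2) and the standard library are available. Lean on these libraries where they do the work, as an engineer would, in place of code of your own. Each camera call takes 0.05 s, during which the arm holds its last target. There are 200 camera calls.

## Working session

There is one attempt and no reset: what is moved stays moved. The work goes in short steps, Python scripts to look and compute and a tool call to move; the robot and the scene stay as the last step left them, time stands still between calls to the robot, and variables do not carry over. Pictures are saved under pics/ and viewed, at most 13 in all, crops included, and the job is handed in when it is done.

Besides the shell and the picture viewer there is one more tool, called after "Call:" as name(argument=value, ...) on one line, values as JSON. move_arm: Moves the arm, as the interface text tells. Its arguments: {"type":"object","properties":{"series":{"type":"array"},"grip_force":{"type":"number"}},"required":["series"]}

```bash
mkdir -p pics; ls; python3 - <<'E'
from workcell import *
import cv2
s=read_state();print(s)
for n in ["side","top"]:
    cv2.imwrite(f"pics/{n}0.png",read_camera(n)[...,::-1])
    c=calibration(n);print(n,c)
E
```

```text
pics
{'time': 0.0, 'q': array([ 6.46079773e-01,  2.64793154e-01,  1.60539335e+00,  2.10695978e-05,
        1.27369202e+00, -3.69393407e-02]), 'joint_vel': array([ 0.00091993, -0.00157712, -0.00078782,  0.00135443, -0.00033956,
        0.00049862]), 'joint_torque': array([-1.95851921e-03, -5.15118277e+01, -3.67311394e+01, -2.31073027e-04,
        1.28713073e-02,  1.04902838e-05]), 'tool_pos': array([0.52301574, 0.42556719, 0.2379246 ]), 'tcp_rot': array([-1.34871736, -2.83615972,  0.00316778]), 'wrist_force': array([-0.00729673, -0.18078012, -0.45050488]), 'torque': array([-0.00181412, -0.05415001, -0.03731813]), 'grip_force': 0.0, 'width': 1.0033212972113976}
side {'camera_matrix': array([[497.73207706,   0.        , 318.80822522],
       [  0.        , 497.73207706, 198.77251326],
       [  0.        ,   0.        ,   1.        ]]), 'rvec': array([ 1.39584486, -1.89686206,  1.03153635]), 'tvec': array([0.13810856, 0.35167904, 1.42470977])}
top {'camera_matrix': array([[392.77656317,   0.        , 316.09973834],
       [  0.        , 392.77656317, 195.0641088 ],
       [  0.        ,   0.        ,   1.        ]]), 'rvec': array([ 2.17431708, -2.13420046,  0.15800053]), 'tvec': array([-0.03503321,  0.52023668,  1.32103573])}
```

View pics/side0.png

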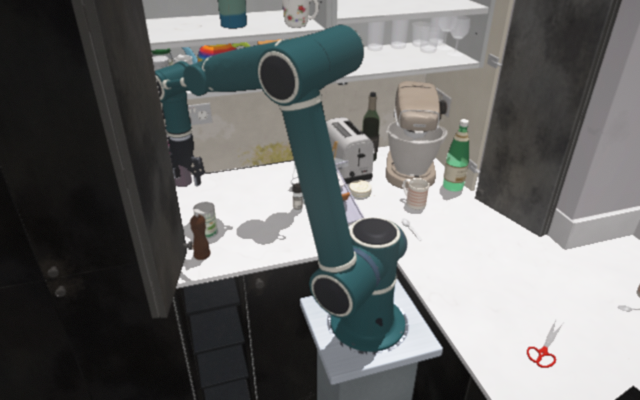

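View pics/top0.png

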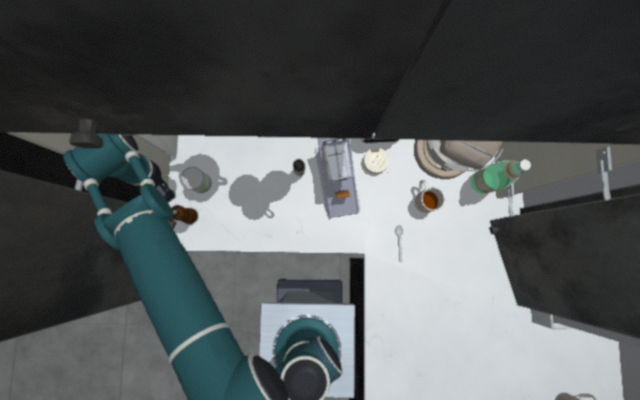

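The side view has the gauge hidden behind the arm (around 345,195). The top view shows the stand at about (322-357, 138-217), handle at about (342,194), pot (375,161) and jar (298,166).

```bash
cat > h.py <<'E'
import numpy as np,cv2
from scipy.spatial.transform import Rotation as R
def cam(c):
    M=R.from_rotvec(np.ravel(c["rvec"])).as_matrix();return c["camera_matrix"],M,np.ravel(c["tvec"])
def ray(c,uv):
    K,M,t=cam(c);d=M.T@np.linalg.solve(K,[*uv,1]);return -M.T@t,d/np.linalg.norm(d)
def onz(c,uv,z):
    o,d=ray(c,uv);return o+d*(z-o[2])/d[2]
def onplane(c,uv,p,n):
    o,d=ray(c,uv);return o+d*(np.dot(np.subtract(p,o),n)/np.dot(d,n))
def tri(obs):  # [(c,uv)..] -> point, residual
    A=np.zeros((3,3));b=np.zeros(3);rs=[ray(c,u) for c,u in obs]
    for o,d in rs: P=np.eye(3)-np.outer(d,d);A+=P;b+=P@o
    x=np.linalg.solve(A,b);return x,[np.linalg.norm((np.eye(3)-np.outer(d,d))@(x-o)) for o,d in rs]
def proj(c,p):
    return cv2.projectPoints(np.array(p,float).reshape(-1,3),np.ravel(c["rvec"]),np.ravel(c["tvec"]),c["camera_matrix"],None)[0].reshape(-1,2)
E
python3 - <<'E'
from workcell import *
from h import *
im=cv2.imread("pics/top0.png")
c=calibration("top")
for n,uv,z in [("fr",(357,215),0.02),("fl",(331,218),0.02),("handle",(342,194),.14),("jar",(298,166),.105),("pot",(375,161),.03),("backr",(346,138),.15),("backl",(322,140),.15)]: print(n,onz(c,uv,z).round(3))
s=read_state();w=calibration("wrist");K,M,t=cam(w)
T=R.from_rotvec(s["tcp_rot"]).as_matrix()
print(K,T.round(3)); print("cam in tcp",(T.T@(-M.T@t-s["tool_pos"])).round(4),(T.T@M.T).round(3))
cv2.imwrite("pics/top0c.png",cv2.resize(im[125:230,280:400],None,fx=6,fy=5.7,interpolation=2)[:600])
E
```

```text
fr [ 0.456 -0.169  0.02 ]
fl [ 0.444 -0.079  0.02 ]
handle [ 0.511 -0.107  0.14 ]
jar [0.607 0.037 0.105]
pot [ 0.647 -0.23   0.03 ]
backr [ 0.693 -0.118  0.15 ]
backl [ 0.685 -0.04   0.15 ]
[[291.3504919    0.         323.22079155]
 [  0.         291.3504919  202.18176403]
 [  0.           0.           1.        ]] [[-0.631  0.776 -0.002]
 [ 0.776  0.631 -0.001]
 [ 0.    -0.002 -1.   ]]
cam in tcp [ 0.0799  0.0002 -0.134 ] [[-0.    -0.95  -0.313]
 [ 1.    -0.     0.   ]
 [-0.    -0.313  0.95 ]]
```

View pics/top0c.png

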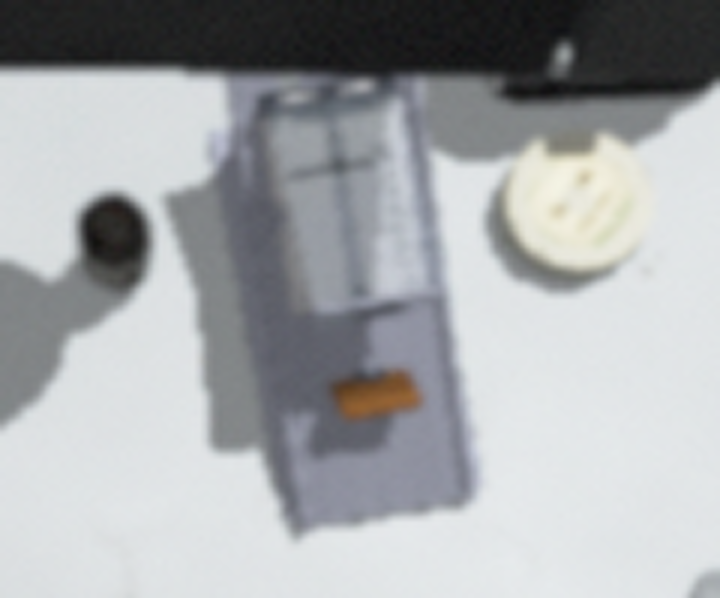

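```bash
cat >> h.py <<'E'
SL=np.radians(28)
def deck(yaw):  # columns: deck x,y,z in world
    return (R.from_euler("z",yaw)*R.from_euler("y",-SL)).as_matrix()
def tool_for(D):  # tool square to deck, camera down the slope, closing along deck y
    return np.column_stack([-D[:,0],D[:,1],-D[:,2]])
def rows(p0,T0,p1,T1,n,w):
    dv=R.from_matrix(T0.T@T1).as_rotvec();p,T=p0,T0;out=[]
    for i in range(1,n+1):
        pt=p0+(p1-p0)*i/n;Tt=T0@R.from_rotvec(dv*i/n).as_matrix()
        s=(T.T@(pt-p)*100).round(2);r=np.degrees(R.from_matrix(T.T@Tt).as_rotvec()).round(1)
        out.append([w,*s,*r]);p=p+T@s/100;T=T@R.from_rotvec(np.radians(r)).as_matrix()
    return out
E
python3 - <<'E'
from workcell import *
from h import *
s=read_state();T0=R.from_rotvec(s["tcp_rot"]).as_matrix()
D=deck(np.radians(10.7));T1=tool_for(D)
p1=np.array([.511,-.107,.14])+D[:,2]*.09
print(p1)
for r in rows(s["tool_pos"],T0,p1,T1,10,8.54): print(*r)
E
```

```text
[ 0.46948221 -0.11484487  0.21946528]
8.54 -3.85 -3.83 0.19 -1.5 -2.5 -6.0
8.54 -3.43 -4.21 0.25 -1.5 -2.6 -6.1
8.54 -2.94 -4.56 0.28 -1.5 -2.5 -6.0
8.54 -2.44 -4.85 0.27 -1.6 -2.5 -6.0
8.54 -1.91 -5.08 0.23 -1.5 -2.6 -6.0
8.54 -1.35 -5.26 0.16 -1.5 -2.5 -6.1
8.54 -0.79 -5.38 0.07 -1.5 -2.5 -6.0
8.54 -0.21 -5.43 -0.04 -1.5 -2.5 -6.0
8.54 0.34 -5.42 -0.19 -1.5 -2.6 -6.0
8.54 0.9 -5.34 -0.37 -1.5 -2.5 -6.1
```

Call:
move_arm(series=[8.54, -3.85, -3.83, 0.19, -1.5, -2.5, -6.0, 8.54, -3.43, -4.21, 0.25, -1.5, -2.6, -6.1, 8.54, -2.94, -4.56, 0.28, -1.5, -2.5, -6.0, 8.54, -2.44, -4.85, 0.27, -1.6, -2.5, -6.0, 8.54, -1.91, -5.08, 0.23, -1.5, -2.6, -6.0])

```text
time: 0.72
tool_pos: [0.4962, 0.1542, 0.2291]
tcp_rot: [0.51, 2.841, 0.035]
wrist_force: [0.7, 0.5, 0.7]
width: 0.997
grip_force: 0.0
```

Call:
move_arm(series=[8.54, -1.35, -5.26, 0.16, -1.5, -2.5, -6.1, 8.54, -0.79, -5.38, 0.07, -1.5, -2.5, -6.0, 8.54, -0.21, -5.43, -0.04, -1.5, -2.5, -6.0, 8.54, 0.34, -5.42, -0.19, -1.5, -2.6, -6.0, 8.54, 0.9, -5.34, -0.37, -1.5, -2.5, -6.1])

```text
time: 1.35
tool_pos: [0.471, -0.0715, 0.2195]
tcp_rot: [-0.136, 2.693, 0.069]
wrist_force: [0.2, -0.1, -0.9]
width: 0.995
grip_force: 0.0
```

```bash
python3 - <<'E'
from workcell import *
from h import *
import pickle
s=read_state();c=calibration("wrist");im=read_camera("wrist")
pickle.dump((s,c,im),open("w1.pkl","wb"))
T=R.from_rotvec(s["tcp_rot"]).as_matrix()
print(s["time"],s["tool_pos"],s["q"].round(3),T.round(3))
cv2.imwrite("pics/w1.png",im[...,::-1])
E
```

```text
1.35 [ 0.47104896 -0.07149039  0.21948289] [-0.358 -0.381  2.313  0.294  0.837 -2.186] [[-0.898 -0.107  0.427]
 [-0.085  0.994  0.07 ]
 [-0.432  0.027 -0.902]]
```

View pics/w1.png

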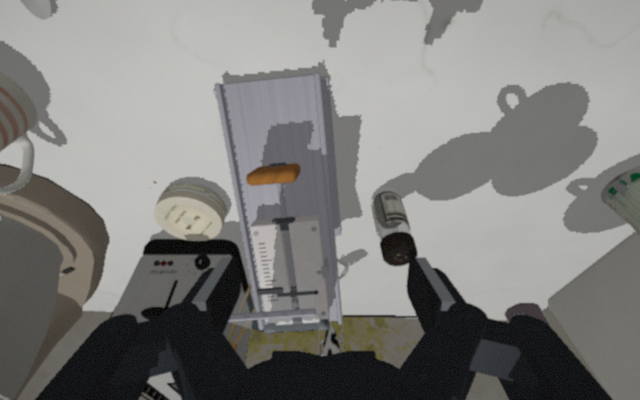

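The settling wrist view shows the handle at (273,174), the black needle at about (288,292), the cover strip at about (265,315), and possibly the clip near (350,262). I'll take two settled views for triangulation.

Call:
move_arm(series=[6.5, 0, 0, 0, 0, 0, 0, 6.5, 0, 0, 0, 0, 0, 0])

```text
time: 1.65
tool_pos: [0.4718, -0.0696, 0.2196]
tcp_rot: [-0.132, 2.695, 0.07]
wrist_force: [-0.3, -0.5, -1.2]
width: 0.758
grip_force: 0.0
```

```bash
cat > snap.py <<'E'
import sys,pickle
from workcell import *
from h import *
n=sys.argv[1];s=read_state();c=calibration("wrist");im=read_camera("wrist")
pickle.dump((s,c,im),open(n+".pkl","wb"))
print(s["time"],s["tool_pos"].round(4),s["q"].round(3),R.from_rotvec(s["tcp_rot"]).as_matrix().round(3).tolist(),"F",s["wrist_force"].round(2),s["width"])
E
python3 snap.py w2
```

```text
1.65 [ 0.4718 -0.0696  0.2196] [-0.352 -0.379  2.311  0.29   0.838 -2.175] [[-0.899, -0.104, 0.425], [-0.082, 0.994, 0.07], [-0.43, 0.028, -0.902]] F [-0.26 -0.55 -1.16] 0.7579182302178055
```

Call:
move_arm(series=[6.5, 0, 4, 0, 0, 0, 0, 6.5, 0, 4, 0, 0, 0, 0, 6.5, 0, 0, 0, 0, 0, 0, 6.5, 0, 0, 0, 0, 0, 0])

```text
time: 2.2
tool_pos: [0.4636, 0.0104, 0.2221]
tcp_rot: [-0.137, 2.694, 0.07]
wrist_force: [0.1, 0.2, 0.6]
width: 0.757
grip_force: 0.0
```

```bash
python3 snap.py w3; python3 - <<'E'
import pickle,cv2,numpy as np
a=pickle.load(open("w2.pkl","rb"))[2];b=pickle.load(open("w3.pkl","rb"))[2]
np.save("x.npy",a)
f=lambda i,x0:cv2.resize(i[140:340,x0:x0+130,::-1],None,fx=3,fy=3,interpolation=2)
cv2.imwrite("pics/w23.png",np.hstack([f(a,250),f(b,130)]))
cv2.imwrite("pics/w3.png",b[...,::-1])
E
```

```text
2.2 [0.4636 0.0104 0.2221] [-0.121 -0.435  2.341  0.169  0.813 -1.883] [[-0.899, -0.108, 0.426], [-0.085, 0.994, 0.071], [-0.431, 0.027, -0.902]] F [0.11 0.18 0.6 ] 0.7573958380850081
```

View pics/w23.png

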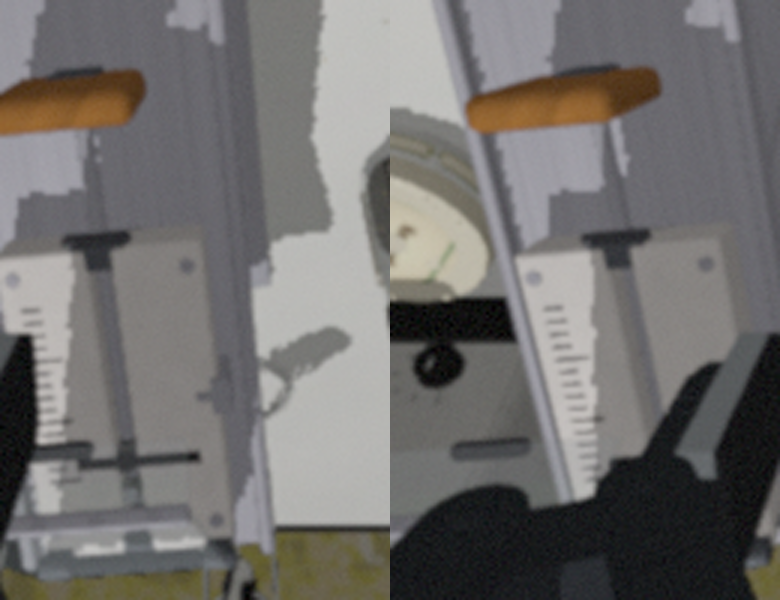

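The crops (w2 left, w3 right) show the housing screws at w2 (312.3,228.3)/(254,233.7) and w3 (235.3,228)/(177.7,233). The needle's black tip is at w2 (315,292), and the clip tip lies at about w2 (317,272), so the pointer still has to come down about 20 px.

```bash
python3 - <<'E'
from workcell import *
from h import *
import pickle
W={k:pickle.load(open(k+".pkl","rb")) for k in("w2","w3")}
c2,c3=W["w2"][1],W["w3"][1]
L,e1=tri([(c2,(312.3,228.3)),(c3,(235.3,228))]);Rr,e2=tri([(c2,(254,233.7)),(c3,(177.7,233))])
print("screws",L.round(4),Rr.round(4),np.round([e1,e2],4),np.linalg.norm(L-Rr),"yaw",np.degrees(np.arctan2(-(L-Rr)[0],(L-Rr)[1])))
def hmask(im):
    h=cv2.cvtColor(im,cv2.COLOR_RGB2HSV);m=cv2.inRange(h,(5,130,60),(22,255,255))
    n,l,st,ce=cv2.connectedComponentsWithStats(m);i=max(range(1,n),key=lambda i:st[i,4]);return (l==i).astype(np.uint8),st[i],ce[i]
for k in W:
    m,st,ce=hmask(W[k][2]);cn=cv2.findContours(m,0,2)[0][0]
    print(k,st,ce.round(1),cv2.approxPolyDP(cn,1.5,True).reshape(-1,2).tolist(),cv2.minAreaRect(cn))
im=cv2.imread("pics/top0.png")[...,::-1].copy();m=cv2.inRange(cv2.cvtColor(im,cv2.COLOR_RGB2HSV),(5,100,60),(22,255,255))[180:205,325:360];ys,xs=np.nonzero(m);print("top",xs.mean()+325,ys.mean()+180,len(xs),xs.min()+325,xs.max()+325)
A=W["w2"][2][150:200,225:325,::-1];B=W["w3"][2][150:200,140:240,::-1]
cv2.imwrite("pics/hd.png",cv2.resize(np.vstack([A,B]),None,fx=6,fy=6,interpolation=2))
E
```

```text
screws [ 0.5732 -0.0675  0.1038] [ 0.5861 -0.1284  0.1038] [[0.0002 0.0002]
 [0.0001 0.0001]] 0.062266238080314534 yaw 11.913633630637147
w2 [245 164  53  20 767] [271.7 174.1] [[296, 165], [259, 167], [245, 176], [246, 182], [260, 183], [291, 180], [297, 170]] ((271.0670471191406, 174.14822387695312), (16.703960418701172, 52.65006637573242), 84.0938491821289)
w3 [156 163  63  21 837] [187.  173.1] [[218, 165], [212, 163], [177, 167], [158, 172], [156, 178], [160, 183], [202, 179], [216, 172]] ((187.15843200683594, 173.08416748046875), (15.124565124511719, 62.98585510253906), 84.2894058227539)
top 341.92957746478874 194.09859154929578 71 336 348
```

View pics/hd.png

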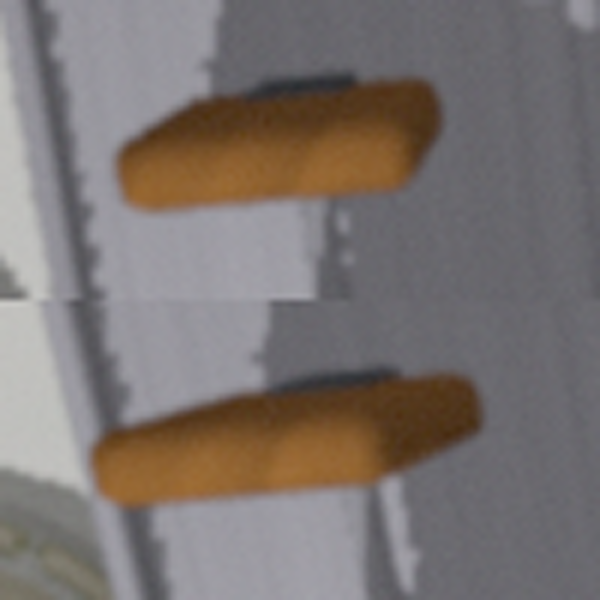

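The top (bright) face of the handle runs in w2 from (246.7,184.5) to (293,181.3) along its upslope edge, and in w3 from (158.3,183.7) to (202.5,180.3). The darker part is the face turned down the slope.

```bash
python3 - <<'E'
from workcell import *
from h import *
import pickle
c2,c3=[pickle.load(open(k+".pkl","rb"))[1] for k in("w2","w3")]
ct=calibration("top")
a,e=tri([(c2,(293,181.3)),(c3,(202.5,180.3))]);b,f=tri([(c2,(246.7,184.5)),(c3,(158.3,183.7))])
g,h=tri([(c2,(269.7,178)),(c3,(180.8,177.5))])
print("handle up-edge L,R",a.round(4),b.round(4),"len",np.linalg.norm(a-b),np.degrees(np.arctan2(-(a-b)[0],(a-b)[1])),"topctr",g.round(4),np.round([*e,*f,*h],4))
L=np.array([.5732,-.0675,.1038]);Rr=np.array([.5861,-.1284,.1038]);S=(L+Rr)/2
yaw=np.radians(11.5);D=deck(yaw);n=D[:,2]
# deck plane 21 mm under screws; clip & needle on the housing face
P=lambda uv,dz=0:onplane(c2,uv,S+n*dz,n)
cl=P((316.7,272.3));nt=P((315,292.3));nl=P((278.5,294.3))
for nme,p in [("handletop",g),("mid edge",(a+b)/2),("clip",cl),("needleL",nt),("needleR",nl)]: print(nme,(D.T@(p-S)).round(4))
print("origin z check: deck line")
O=S-n*.021; # deck pt; origin: where deck is .105 high
k=(.105-O[2])/D[2,0];org=O+D[:,0]*k;print("origin",org.round(4))
print("top cam:",onz(ct,(341.9,194.1),g[2]).round(4),"proj screws/handle in top",proj(ct,[S,g]).round(1))
E
```

```text
handle up-edge L,R [ 0.5099 -0.0897  0.1048] [ 0.5206 -0.1316  0.1007] len 0.04346701145278124 14.374085824719804 topctr [ 0.5131 -0.1109  0.0986] [0.0001 0.0001 0.0001 0.0001 0.0002 0.0002]
handletop [-0.0623  0.0006  0.0272]
mid edge [-0.0585  0.0004  0.0299]
clip [ 0.0513  0.0304 -0.    ]
needleL [0.076  0.0259 0.    ]
needleR [ 0.075  -0.0154 -0.    ]
origin z check: deck line
origin [ 0.6257 -0.0886  0.105 ]
top cam: [ 0.517  -0.1099  0.0986] proj screws/handle in top [[338.6 175. ]
 [342.2 195.3]]
```

```bash
cat > plan.py <<'E'
from workcell import *
from h import *
D=deck(np.radians(12));T1=tool_for(D);n=D[:,2]
HT=np.array([.514,-.110,.0995])
def go(p1,N,w):
    s=read_state();T0=R.from_rotvec(s["tcp_rot"]).as_matrix()
    for r in rows(s["tool_pos"],T0,p1,T1,N,w): print(*r)
    e=T1.T@(s["tool_pos"]-p1)*1000;print("now rel target, tool mm",e.round(1),"rot err",np.degrees(R.from_matrix(T0.T@T1).as_rotvec()).round(1),"F",s["wrist_force"].round(1),"t",s["time"])
E
python3 -c "
from plan import *
go(HT+n*.05,4,6.5)"
```

```text
6.5 0.49 -3.22 1.84 -0.3 -0.6 -1.5
6.5 0.59 -3.22 1.82 -0.3 -0.6 -1.5
6.5 0.7 -3.21 1.79 -0.3 -0.6 -1.5
6.5 0.8 -3.2 1.77 -0.4 -0.6 -1.5
now rel target, tool mm [-36.  127.5 -69.6] rot err [-1.3 -2.4 -6. ] F [ 0.5  0.4 -0.2] t 2.25
```

Call:
move_arm(series=[6.5, 0.49, -3.22, 1.84, -0.3, -0.6, -1.5, 6.5, 0.59, -3.22, 1.82, -0.3, -0.6, -1.5, 6.5, 0.7, -3.21, 1.79, -0.3, -0.6, -1.5, 6.5, 0.8, -3.2, 1.77, -0.4, -0.6, -1.5, 6.5, 0, 0, 0, 0, 0, 0])

```text
time: 2.88
tool_pos: [0.4918, -0.1122, 0.145]
tcp_rot: [-0.261, 2.654, 0.06]
wrist_force: [-1.1, -0.1, 1.2]
width: 0.76
grip_force: 0.0
```

```bash
python3 snap.py w4; python3 - <<'E'
from plan import *
import pickle
go(HT+n*.05,1,6.5); go(HT-n*.022,4,6.5)
im=pickle.load(open("w4.pkl","rb"))[2];cv2.imwrite("pics/w4.png",im[:,:,::-1])
E
```

```text
2.875 [ 0.4918 -0.1122  0.145 ] [-0.464 -0.218  2.355  0.467  0.671 -2.552] [[-0.871, -0.195, 0.45], [-0.174, 0.981, 0.087], [-0.459, -0.002, -0.889]] F [-1.06 -0.06  1.16] 0.7602788156326924
6.5 0.24 -0.33 0.11 -0.5 -0.6 -0.5
now rel target, tool mm [-2.5  3.3 -1.1] rot err [-0.5 -0.6 -0.5] F [0.1 0.2 0.3] t 2.925
6.5 0.04 -0.07 1.83 -0.1 -0.2 -0.1
6.5 0.05 -0.07 1.83 -0.1 -0.1 -0.1
6.5 0.05 -0.08 1.82 -0.1 -0.2 -0.1
6.5 0.06 -0.08 1.83 -0.2 -0.1 -0.2
now rel target, tool mm [ -2.5   3.3 -73.1] rot err [-0.5 -0.6 -0.5] F [0.1 0.2 0.3] t 2.925
```

View pics/w4.png

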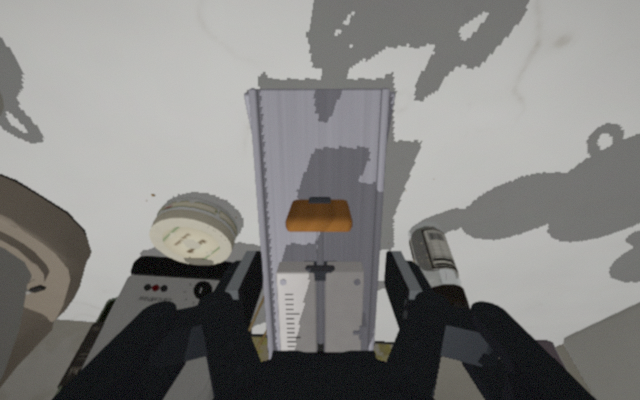

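The view shows the tool centred over the handle (319,215), but joint 6 sits at its limit. I'll turn the tool by a half turn (same grasp).

Call:
move_arm(series=[6.5, 0, 0, -0.5, 0, 0, 10, 6.5, 0, 0, 0, 0, 0, 10, 6.5, 0, 0, 0, 0, 0, 10, 6.5, 0, 0, 0, 0, 0, 10, 6.5, 0, 0, 0, 0, 0, 10])

```text
time: 3.55
tool_pos: [0.4905, -0.1098, 0.1521]
tcp_rot: [0.895, 2.555, 0.335]
wrist_force: [0.7, -0.1, 0.5]
width: 0.758
grip_force: 0.0
```

Call:
move_arm(series=[6.5, 0, 0, 0, 0, 0, 10, 6.5, 0, 0, 0, 0, 0, 10, 6.5, 0, 0, 0, 0, 0, 10, 6.5, 0, 0, 0, 0, 0, 10, 6.5, 0, 0, 0, 0, 0, 10])

```text
time: 4.18
tool_pos: [0.4905, -0.1098, 0.1521]
tcp_rot: [1.965, 2.013, 0.567]
wrist_force: [0.1, 0.6, -0.0]
width: 0.758
grip_force: 0.0
```

Call:
move_arm(series=[6.5, 0, 0, 0, 0, 0, 10, 6.5, 0, 0, 0, 0, 0, 10, 6.5, 0, 0, 0, 0, 0, 10, 6.5, 0, 0, 0, 0, 0, 10, 6.5, 0, 0, 0, 0, 0, 10])

```text
time: 4.8
tool_pos: [0.4905, -0.1098, 0.1521]
tcp_rot: [2.784, 1.051, 0.719]
wrist_force: [0.4, -0.7, -0.5]
width: 0.762
grip_force: 0.0
```

Call:
move_arm(series=[6.5, 0, 0, 0, 0, 0, 10, 6.5, 0, 0, 0, 0, 0, 10, 6.5, 0, 0, 0, 0, 0, 10, 6.5, 0, 0, 0, 0, 0, 0, 6.5, 0, 0, 0, 0, 0, 0])

```text
time: 5.42
tool_pos: [0.4904, -0.1101, 0.1516]
tcp_rot: [-2.995, -0.309, -0.734]
wrist_force: [-1.3, 0.9, -0.2]
width: 0.762
grip_force: 0.0
```

```bash
sed -i 's/^D=.*/D=deck(np.radians(12));T1=np.column_stack([D[:,0],-D[:,1],-D[:,2]]);n=D[:,2]/' plan.py; python3 snap.py w5; python3 - <<'E'
from plan import *
import pickle
go(HT-n*.022,5,6.5)
im=pickle.load(open("w5.pkl","rb"))[2]
tp=read_camera("top")[125:230,280:400];tp=cv2.resize(tp,None,fx=3,fy=3,interpolation=2)
o=np.zeros((400+315,640,3),np.uint8);o[:400]=im;o[400:,:360]=tp
cv2.imwrite("pics/w5.png",cv2.resize(o,None,fx=.83,fy=.83)[...,::-1])
E
```

```text
5.425 [ 0.4904 -0.1101  0.1516] [-0.463 -0.234  2.354  0.462  0.683  0.591] [[0.868, 0.203, 0.453], [0.183, -0.979, 0.088], [0.462, 0.006, -0.887]] F [-1.29  0.94 -0.23] 0.761941440511291
6.5 -0.07 0.08 1.58 0.1 0.1 -0.0
6.5 -0.06 0.09 1.57 0.1 0.1 -0.1
6.5 -0.07 0.09 1.58 0.1 0.1 0.0
6.5 -0.08 0.09 1.58 0.1 0.1 -0.0
6.5 -0.07 0.09 1.57 0.1 0.1 -0.1
now rel target, tool mm [  4.   -4.8 -78.8] rot err [ 0.5  0.5 -0.2] F [ 0.3 -0.   0.5] t 5.475
```

View pics/w5.png

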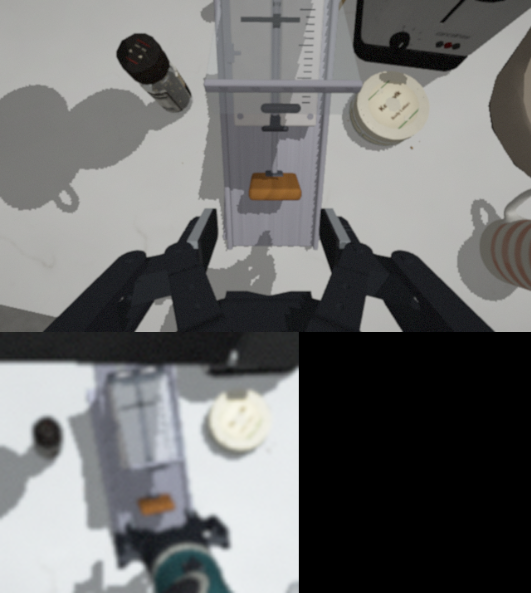

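The flipped view shows handle (275,187), cover strip (285,87) and needle (270,19) at the 0.83 scale, and the top camera sees needle and scale past the arm. I'll check the handle estimate, then descend.

```bash
python3 - <<'E'
from plan import *
import pickle
s,c,im=pickle.load(open("w5.pkl","rb"))
X,Y,Z=D.T
cor=[HT+X*a*.006+Y*b*.023-Z*d for d in(0,.03) for a in(1,-1) for b in(1,-1)]
print(proj(c,cor).round(1).tolist())
h=cv2.cvtColor(im,cv2.COLOR_RGB2HSV);m=cv2.inRange(h,(5,130,60),(22,255,255))[190:260,280:380]
cn=max(cv2.findContours(m,0,2)[0],key=cv2.contourArea);print((cv2.approxPolyDP(cn,1.5,True).reshape(-1,2)+[280,190]).tolist())
S=np.array([.57965,-.09795,.1038]);P=lambda a,b:S+X*a+Y*b
print("clip,needle pred",proj(c,[P(.0513,.0304),P(.076,.0259),P(.076,-.0154)]).round(1).tolist())
g=im[0:70,255:395].mean(2)
print("col profile needle", im[10:40,345:355].mean((1,2)).round(0).tolist())
print("left of needle",im[10:40,300:318].mean((1,2)).round(0).tolist())
for y in range(20,64,2): print(y,g[y,0:50:2].astype(int).tolist())
E
```

```text
[[296.5, 222.8], [361.7, 222.5], [297.0, 238.3], [361.0, 237.9], [299.4, 208.3], [356.7, 208.0], [299.8, 222.2], [356.2, 221.9]]
[[300, 229], [301, 238], [304, 240], [356, 240], [361, 237], [362, 231], [356, 213], [352, 209], [342, 209], [341, 213], [332, 214], [320, 213], [319, 209], [306, 209]]
clip,needle pred [[286.5, 62.2], [291.8, 20.3], [355.3, 20.3]]
col profile needle [141.0, 141.0, 141.0, 141.0, 141.0, 142.0, 142.0, 142.0, 143.0, 140.0, 124.0, 90.0, 76.0, 76.0, 76.0, 77.0, 93.0, 122.0, 140.0, 144.0, 143.0, 143.0, 143.0, 143.0, 143.0, 143.0, 143.0, 142.0, 142.0, 142.0]
left of needle [142.0, 142.0, 143.0, 142.0, 142.0, 142.0, 142.0, 143.0, 142.0, 132.0, 108.0, 82.0, 76.0, 76.0, 76.0, 80.0, 107.0, 136.0, 143.0, 143.0, 143.0, 143.0, 143.0, 143.0, 143.0, 143.0, 143.0, 143.0, 143.0, 143.0]
20 [121, 114, 120, 147, 155, 133, 115, 124, 126, 124, 126, 129, 140, 140, 140, 143, 140, 132, 108, 106, 105, 105, 105, 105, 107]
22 [118, 115, 121, 148, 155, 125, 114, 124, 124, 124, 125, 130, 139, 142, 143, 142, 142, 129, 80, 74, 76, 75, 75, 76, 80]
24 [121, 116, 125, 147, 149, 122, 114, 126,
[... 1829 characters left out ...]
 143, 141, 143, 143, 143, 143, 144, 143, 144, 143, 143]
54 [178, 181, 171, 126, 120, 120, 120, 119, 122, 125, 125, 125, 124, 129, 142, 143, 143, 143, 143, 144, 143, 143, 142, 142, 143]
56 [179, 181, 175, 129, 124, 122, 119, 116, 125, 124, 125, 125, 124, 129, 143, 141, 141, 142, 143, 142, 143, 141, 143, 142, 142]
58 [179, 179, 177, 132, 122, 122, 119, 116, 123, 125, 126, 126, 125, 131, 143, 141, 142, 142, 144, 145, 141, 141, 143, 143, 143]
60 [180, 182, 179, 133, 122, 122, 120, 116, 125, 125, 124, 125, 126, 126, 140, 139, 140, 139, 144, 143, 144, 142, 143, 142, 143]
62 [179, 180, 179, 135, 124, 123, 118, 118, 121, 125, 125, 125, 126, 126, 127, 128, 124, 132, 142, 143, 143, 144, 141, 143, 144]
```

```bash
python3 - <<'E'
import pickle,cv2,numpy as np
s,c,im=pickle.load(open("w5.pkl","rb"));g=im.mean(2)
print(list(range(262,308,2)))
for y in range(48,84): print(y,g[y,262:308:2].astype(int).tolist())
s,c,im=pickle.load(open("w2.pkl","rb"));g=im.mean(2)
print("w2",list(range(300,336)))
for y in range(256,302): print(y,g[y,300:336].astype(int).tolist())
E
```

```text
[262, 264, 266, 268, 270, 272, 274, 276, 278, 280, 282, 284, 286, 288, 290, 292, 294, 296, 298, 300, 302, 304, 306]
48 [134, 120, 120, 116, 125, 124, 125, 126, 131, 140, 142, 142, 142, 141, 143, 143, 142, 141, 144, 143, 144, 142, 141]
49 [126, 122, 120, 116, 125, 128, 126, 126, 131, 141, 143, 141, 142, 142, 142, 143, 142, 143, 144, 142, 142, 143, 144]
50 [122, 122, 120, 114, 125, 127, 126, 126, 129, 140, 142, 143, 143, 142, 143, 144, 144, 143, 144, 143, 142, 143, 143]
51 [123, 123, 120, 115, 126, 124, 125, 127, 129, 139, 143, 143, 143, 142, 144, 143, 142, 142, 143, 142, 144, 142, 142]
52 [125, 121, 121, 114, 121, 123, 125, 127, 128, 132, 143, 142, 142, 141, 142, 140, 141, 144, 143, 143, 142, 142, 143]
53 [121, 122, 122, 115, 125, 123, 126, 126, 128, 127, 138, 143, 143, 143, 143, 143, 145, 143, 142, 142, 143, 144, 143]
54 [122, 122, 121, 116, 123, 124, 127, 125, 128, 122, 140, 143, 142, 142, 141, 142, 141, 144, 143, 142, 143, 143, 143]
55 [120, 122, 122, 114, 124, 125, 127, 128, 126, 125, 140, 142, 142, 143, 143, 143, 143, 144, 142, 142, 142, 143, 142]
56 [121, 121, 120, 113, 123, 123
[... 10961 characters left out ...]
 129, 132, 128, 129, 131, 131, 129, 127, 128, 128, 129, 127, 126, 125, 125, 128, 126, 127, 126, 118, 105, 98, 104, 100, 100, 100, 112, 123, 131, 148]
299 [130, 130, 131, 131, 133, 131, 132, 131, 131, 132, 131, 132, 127, 126, 128, 128, 129, 129, 126, 125, 126, 126, 128, 127, 126, 119, 105, 101, 100, 99, 99, 105, 125, 144, 146, 149]
300 [132, 132, 132, 129, 132, 129, 132, 131, 130, 131, 130, 130, 127, 127, 128, 128, 127, 127, 125, 125, 125, 126, 128, 128, 127, 116, 108, 101, 102, 98, 101, 106, 128, 151, 152, 148]
301 [132, 130, 130, 130, 131, 130, 132, 131, 129, 129, 133, 130, 129, 127, 128, 131, 126, 125, 126, 126, 125, 127, 128, 129, 128, 119, 108, 102, 101, 99, 100, 114, 138, 153, 151, 148]
```

```bash
python3 - <<'E'
from plan import *
import pickle
c2=pickle.load(open("w2.pkl","rb"))[1];c5=pickle.load(open("w5.pkl","rb"))[1]
S=np.array([.57965,-.09795,.1038])
for n_,a,b in [("clip",(315.5,271.8),(290.0,64)),("needle",(316,292.0),(290.5,22.7))]:
    p,e=tri([(c2,a),(c5,b)]);print(n_,(D.T@(p-S)).round(4),np.round(e,4))
for z in (0,.002,.004,.006):
    q=[D.T@(onplane(c5,u,S+n*z,n)-S) for u in ((290,64),(290.5,22.7))];r=[D.T@(onplane(c2,u,S+n*z,n)-S) for u in ((315.5,271.8),(316,292))]
    print(z,np.round([q[1][0]-q[0][0],r[1][0]-r[0][0]],4))
HT=HT-D[:,0]*.001-D[:,1]*.001
go(HT-n*.022,5,6.5)
E
```

```text
clip [0.0503 0.0284 0.0003] [0.0004 0.0004]
needle [0.0741 0.0267 0.0025] [0.0001 0.0001]
0 [0.0245 0.0251]
0.002 [0.0243 0.0249]
0.004 [0.024  0.0248]
0.006 [0.0238 0.0246]
6.5 -0.08 0.1 1.58 0.1 0.1 -0.0
6.5 -0.09 0.11 1.57 0.1 0.1 -0.1
6.5 -0.08 0.1 1.57 0.1 0.1 -0.0
6.5 -0.1 0.11 1.58 0.1 0.1 -0.1
6.5 -0.09 0.12 1.57 0.1 0.1 -0.0
now rel target, tool mm [  4.8  -5.7 -78.7] rot err [ 0.5  0.5 -0.2] F [ 0.2 -0.1  0.6] t 5.525
```

Call:
move_arm(series=[6.5, -0.25, 0.3, 1.58, 0.1, 0.1, 0, 6.5, -0.2, 0.25, 1.57, 0.1, 0.1, 0, 6.5, 0, 0, 1.57, 0.1, 0.1, 0, 6.5, 0, 0, 1.58, 0.1, 0.1, 0, 6.5, 0, 0, 1.57, 0.1, 0.1, 0])

```text
time: 6.15
tool_pos: [0.5234, -0.1092, 0.0777]
tcp_rot: [-2.983, -0.305, -0.741]
wrist_force: [0.6, -0.7, 0.3]
width: 0.764
grip_force: 0.0
```

Call:
move_arm(series=[6.5, 0, 0, 0, 0, 0, 0])

```text
time: 6.28
tool_pos: [0.5223, -0.1086, 0.0769]
tcp_rot: [-2.982, -0.304, -0.736]
wrist_force: [-1.2, -0.6, 0.3]
width: 0.758
grip_force: 0.0
```

```bash
python3 snap.py w6; python3 - <<'E'
from plan import *
import pickle
HT=HT-D[:,0]*.001-D[:,1]*.001
go(HT-n*.022,1,4)
s,c,im=pickle.load(open("w6.pkl","rb"))
h=cv2.cvtColor(im,cv2.COLOR_RGB2HSV);m=cv2.inRange(h,(5,130,60),(22,255,255))
n_,l,st,ce=cv2.connectedComponentsWithStats(m);i=max(range(1,n_),key=lambda i:st[i,4]);print("handle bbox",st[i],ce[i])
X,Y,Z=D.T;print("pred",proj(c,[HT+X*a*.006+Y*b*.023 for a in(1,-1) for b in(1,-1)]).round(1).tolist())
np.save("top_ref.npy",np.mean([read_camera("top").astype(float) for _ in range(3)],0))
E
```

```text
6.275 [ 0.5223 -0.1086  0.0769] [-0.433 -0.041  2.359  0.618  0.508  0.437] [[0.867, 0.203, 0.455], [0.177, -0.979, 0.1], [0.466, -0.006, -0.885]] F [-1.23 -0.57  0.33] 0.7576161381500558
4 0.14 0.03 -0.12 -0.1 0.2 -0.4
now rel target, tool mm [-1.4 -0.3  1.2] rot err [-0.1  0.2 -0.4] F [-0.1 -0.5 -0.2] t 6.325
handle bbox [ 275  245  101   63 5327] [325.08541393 278.89712784]
pred [[271.2, 281.2], [376.7, 280.7], [272.9, 304.2], [375.3, 303.8]]
```

Call:
move_arm(series=[3.8, 0, 0, 0, 0, 0, 0, 3.8, 0, 0, 0, 0, 0, 0, 3.8, 0, 0, 0, 0, 0, 0, 3.8, 0, 0, 0, 0, 0, 0, 3.8, 0, 0, 0, 0, 0, 0], grip_force=60)

```text
time: 7.1
tool_pos: [0.5234, -0.1093, 0.0802]
tcp_rot: [-2.982, -0.305, -0.744]
wrist_force: [-4.4, 0.4, 5.2]
width: 0.527
grip_force: 60.1
```

```bash
cat > st.py <<'E'
from plan import *
s=read_state();P0=np.array([0.5223,-.1086,.0769]);T0=R.from_rotvec(s["tcp_rot"]).as_matrix()
print("t",s["time"],"deck disp mm",(D.T@(s["tool_pos"]-P0)*1000).round(2),"deckF",(D.T@s["wrist_force"]).round(2),"w",round(s["width"],3),"g",round(s["grip_force"],1),"roterr",np.degrees(R.from_matrix(T0.T@T1).as_rotvec()).round(1),"q",s["q"].round(2))
E
python3 st.py
```

```text
t 7.1 deck disp mm [ 2.38 -0.94  2.51] deckF [-1.29  1.34  6.6 ] w 0.527 g 60.1 roterr [-0.  -0.  -0.3] q [-0.43 -0.05  2.36  0.62  0.51  0.44]
```

Call:
move_arm(series=[3.8, -0.4, 0, -0.2, 0, 0, 0, 3.8, -0.4, 0, 0, 0, 0, 0, 3.8, -0.4, 0, 0, 0, 0, 0, 3.8, -0.4, 0, 0, 0, 0, 0, 3.8, -0.4, 0, 0, 0, 0, 0])

```text
time: 7.72
tool_pos: [0.5056, -0.1129, 0.0712]
tcp_rot: [-2.983, -0.303, -0.743]
wrist_force: [18.1, 4.2, -17.6]
width: 0.528
grip_force: 67.4
```

Call:
move_arm(series=[3.8, 0, 0, 0, 0, 0, 0, 3.8, 0, 0, 0, 0, 0, 0])

```text
time: 7.98
tool_pos: [0.5052, -0.113, 0.0709]
tcp_rot: [-2.983, -0.303, -0.742]
wrist_force: [14.5, 2.0, -16.3]
width: 0.525
grip_force: 67.8
```

```bash
python3 st.py; cat > top.py <<'E'
import sys
from plan import *
c=calibration("top");S=np.array([.57965,-.09795,.1038])+n*.002
im=np.mean([read_camera("top").astype(float) for _ in range(3)],0);np.save(sys.argv[1],im)
ref=np.load("top_ref.npy")
# rectified strip of the scale: rows = deck x (0.25mm), left half of needle y 4..22 mm
xs=np.arange(.095,.0,-.00025);ys=np.arange(-.012,.024,.0005)
ys=ys[(ys>.006)|(ys<-.006)]
G=np.array([[S+D[:,0]*x+D[:,1]*y for y in ys] for x in xs]);uv=proj(c,G).astype(np.float32).reshape(len(xs),len(ys),2)
f=lambda I:cv2.remap(I.mean(2).astype(np.float32),uv[...,0],uv[...,1],cv2.INTER_CUBIC).mean(1)
a,b=f(ref),f(im)
print("ref",a[::8].round(0).astype(int).tolist());print("now",b[::8].round(0).astype(int).tolist())
d=b-a;i,j=d.argmin(),d.argmax();print("needle now x",xs[i],"was",xs[j],d[i].round(1),d[j].round(1),"min profile",xs[a.argmin()],xs[b.argmin()])
E
python3 top.py t1.npy
```

```text
t 7.975 deck disp mm [-18.36  -0.73   2.99] deckF [  5.23  -1.02 -21.3 ] w 0.525 g 67.8 roterr [-0.   0.  -0.4] q [-0.46 -0.06  2.39  0.65  0.5   0.38]
ref [165, 165, 164, 164, 163, 163, 163, 161, 157, 147, 135, 131, 137, 149, 159, 162, 162, 162, 162, 162, 162, 163, 163, 163, 163, 163, 162, 162, 162, 162, 162, 162, 163, 163, 162, 162, 162, 163, 163, 163, 163, 163, 163, 163, 163, 163, 164, 164]
now [165, 165, 164, 164, 164, 163, 163, 163, 163, 163, 163, 163, 163, 162, 158, 151, 139, 130, 131, 140, 152, 159, 162, 163, 162, 162, 162, 162, 162, 162, 162, 162, 162, 162, 162, 162, 162, 163, 163, 162, 162, 162, 162, 162, 162, 163, 163, 163]
needle now x 0.05999999999999997 was 0.07299999999999998 -33.4 32.6 min profile 0.07324999999999998 0.05999999999999997
```

The top view works well as a tracker: the needle has moved about 13 of the roughly 24 mm. I'll relax the normal force, draw on, and look for the clip itself in the top view.

Call:
move_arm(series=[3.8, -0.3, 0, 0.25, 0, 0, 0, 3.8, -0.3, 0, 0, 0, 0, 0, 3.8, -0.15, 0, 0, 0, 0, 0, 3.8, 0, 0, 0, 0, 0, 0, 3.8, 0, 0, 0, 0, 0, 0])

```text
time: 8.75
tool_pos: [0.5018, -0.1138, 0.0686]
tcp_rot: [-2.981, -0.305, -0.748]
wrist_force: [2.9, 7.3, 6.8]
width: 0.522
grip_force: 70.7
```

```bash
python3 st.py; python3 top.py t2.npy; python3 - <<'E'
from plan import *
c=calibration("top");S=np.array([.57965,-.09795,.1038]);X,Y,Z=D.T
for f in("top_ref.npy","t2.npy"):
    I=np.load(f).mean(2).astype(np.float32)
    for y in (.026,.028,.030,.032,.034,.037):
        P=np.array([S+X*x+Y*y for x in np.arange(.08,.03,-.0015)]);uv=proj(c,P).astype(np.float32)
        print(y,cv2.remap(I,uv[:,0],uv[:,1],1).ravel().astype(int).tolist())
im=np.load("t2.npy");uv=proj(c,[S+X*.0503+Y*.03])[0];print(uv)
u,v=uv.round().astype(int);crop=im[v-20:v+20,u-20:u+34].astype(np.uint8);cv2.imwrite("pics/t2.png",cv2.resize(crop[...,::-1],None,fx=14,fy=14,interpolation=2))
E
```

```text
t 8.75 deck disp mm [-22.54  -0.86   2.54] deckF [6.99 6.54 3.94] w 0.522 g 70.7 roterr [-0.1 -0.2 -0.3] q [-0.47 -0.06  2.4   0.67  0.5   0.35]
ref [165, 165, 164, 164, 163, 163, 163, 161, 157, 147, 135, 131, 137, 149, 159, 162, 162, 162, 162, 162, 162, 163, 163, 163, 163, 163, 162, 162, 162, 162, 162, 162, 163, 163, 162, 162, 162, 163, 163, 163, 163, 163, 163, 163, 163, 163, 164, 164]
now [165, 165, 164, 164, 164, 163, 163, 163, 163, 164, 164, 163, 163, 163, 162, 162, 158, 151, 140, 131, 131, 140, 152, 159, 162, 162, 162, 162, 161, 161, 161, 162, 162, 162, 162, 162, 162, 162, 162, 162, 162, 162, 162, 162, 162, 163, 163, 163]
needle now x 0.055999999999999966 was 0.07324999999999998 -33.0 32.7 min profile 0.07324999999999998 0.055999999999999966
0.026 [159, 158, 155, 151, 146, 145, 145, 148, 152, 155, 158, 159, 159, 158, 156, 154, 153, 151, 150, 150, 150, 150, 150, 151, 152, 151, 150, 149, 150, 150, 151, 152, 152, 151]
0.028 [153, 153, 152, 150, 147, 145, 143, 145, 147, 149, 152, 152, 151, 150, 148, 146, 144, 142, 140, 139, 138, 139, 140, 141, 143, 142, 142, 141, 141, 142, 143, 144,
[... 1106 characters left out ...]
, 142, 142, 142, 142, 143, 143, 142, 140, 136, 133, 130, 126, 125, 124, 125, 126, 128, 130, 132, 133, 133, 133, 133, 133, 134, 135, 136, 136]
0.032 [134, 135, 135, 135, 134, 133, 134, 133, 133, 134, 134, 133, 132, 130, 127, 124, 121, 118, 116, 114, 115, 114, 116, 118, 121, 123, 125, 125, 125, 126, 127, 127, 128, 129]
0.034 [124, 124, 123, 123, 123, 123, 123, 124, 124, 124, 125, 123, 122, 120, 118, 115, 112, 110, 108, 107, 106, 106, 108, 111, 113, 115, 117, 118, 118, 119, 120, 120, 121, 121]
0.037 [110, 110, 109, 109, 109, 109, 110, 111, 111, 112, 112, 111, 109, 107, 105, 103, 101, 100, 100, 100, 100, 100, 101, 102, 103, 105, 106, 108, 110, 110, 110, 109, 109, 110]
[327.35727608 162.22572678]
```

View pics/t2.png

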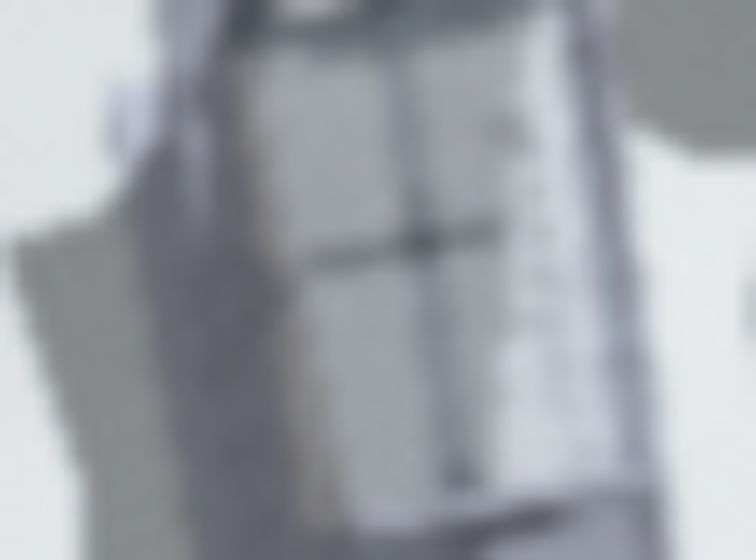

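In the top view the needle is now at crop (405,248), with the clip's dark body just below its left end. The needle has about 7 mm to go. I'll continue in small steps.

Call:
move_arm(series=[3.8, -0.2, 0, 0, 0, 0, 0, 3.8, -0.2, 0, 0, 0, 0, 0, 3.8, 0, 0, 0, 0, 0, 0, 3.8, 0, 0, 0, 0, 0, 0])

```text
time: 9.4
tool_pos: [0.4985, -0.1145, 0.0667]
tcp_rot: [-2.981, -0.304, -0.749]
wrist_force: [3.5, 7.3, 7.9]
width: 0.522
grip_force: 70.6
```

```bash
python3 st.py; python3 top.py t3.npy|tail -1
```

```text
t 9.4 deck disp mm [-26.43  -0.83   2.54] deckF [8.08 6.41 4.68] w 0.522 g 70.6 roterr [-0.1 -0.2 -0.3] q [-0.48 -0.06  2.41  0.68  0.5   0.34]
needle now x 0.05199999999999996 was 0.07324999999999998 -34.1 32.6 min profile 0.07324999999999998 0.05199999999999996
```

Call:
move_arm(series=[3.8, -0.12, 0, 0, 0, 0, 0, 3.8, -0.1, 0, 0, 0, 0, 0, 3.8, 0, 0, 0, 0, 0, 0, 3.8, 0, 0, 0, 0, 0, 0])

```text
time: 10.05
tool_pos: [0.4967, -0.1149, 0.0658]
tcp_rot: [-2.98, -0.304, -0.749]
wrist_force: [3.5, 6.8, 7.0]
width: 0.524
grip_force: 70.6
```

```bash
python3 st.py; python3 top.py t4.npy|tail -1; python3 - <<'E'
from plan import *
from scipy.ndimage import shift
from scipy.optimize import minimize_scalar
c=calibration("top");S=np.array([.57965,-.09795,.1038])+n*.002
xs=np.arange(.095,.03,-.00025);ys=np.r_[np.arange(.006,.022,.0005),np.arange(-.012,-.006,.0005)]
uv=proj(c,[[S+D[:,0]*x+D[:,1]*y for y in ys] for x in xs]).astype(np.float32).reshape(len(xs),len(ys),2)
f=lambda k:cv2.remap(np.load(k).mean(2).astype(np.float32),uv[...,0],uv[...,1],cv2.INTER_CUBIC).mean(1)
for k in ("top_ref.npy","t1.npy","t2.npy","t3.npy","t4.npy"):
    w=np.clip(155-f(k),0,None);print(k,((w*xs).sum()/w.sum()*1000).round(2))
E
```

```text
t 10.05 deck disp mm [-28.46  -0.81   2.55] deckF [7.57 5.94 3.85] w 0.524 g 70.6 roterr [-0.1 -0.2 -0.3] q [-0.48 -0.06  2.41  0.68  0.5   0.33]
needle now x 0.04999999999999996 was 0.07324999999999998 -35.2 32.6 min profile 0.07324999999999998 0.04999999999999996
top_ref.npy 73.19
t1.npy 60.1
t2.npy 56.04
t3.npy 52.08
t4.npy 50.11
```

Call:
move_arm(series=[3.8, -0.06, 0, 0, 0, 0, 0, 3.8, 0, 0, 0, 0, 0, 0, 3.8, 0, 0, 0, 0, 0, 0, 3.8, 0, 0, 0, 0, 0, 0, 3.8, 0, 0, 0, 0, 0, 0])

```text
time: 10.82
tool_pos: [0.4963, -0.115, 0.0656]
tcp_rot: [-2.98, -0.304, -0.749]
wrist_force: [4.5, 7.7, 7.4]
width: 0.524
grip_force: 70.6
```

Call:
move_arm(series=[3.8, 0, 0, 0, 0, 0, 0, 3.8, 0, 0, 0, 0, 0, 0, 3.8, 0, 0, 0, 0, 0, 0, 3.8, 0, 0, 0, 0, 0, 0, 3.8, 0, 0, 0, 0, 0, 0])

```text
time: 11.45
tool_pos: [0.4963, -0.115, 0.0656]
tcp_rot: [-2.98, -0.304, -0.749]
wrist_force: [3.8, 8.5, 7.4]
width: 0.526
grip_force: 70.6
```

```bash
python3 st.py
```

```text
t 11.45 deck disp mm [-28.98  -0.8    2.56] deckF [8.29 7.49 3.99] w 0.526 g 70.6 roterr [-0.1 -0.2 -0.3] q [-0.48 -0.07  2.41  0.68  0.5   0.33]
```

Call:
move_arm(series=[3.8, 0.3, 0, 0, 0, 0, 0, 3.8, 0.4, 0, 0, 0, 0, 0, 3.8, 0.4, 0, 0, 0, 0, 0, 3.8, 0.4, 0, 0, 0, 0, 0, 3.8, 0.4, 0, 0, 0, 0, 0])

```text
time: 12.08
tool_pos: [0.512, -0.1117, 0.074]
tcp_rot: [-2.981, -0.305, -0.747]
wrist_force: [-1.4, 4.2, 8.0]
width: 0.53
grip_force: 70.9
```

Call:
move_arm(series=[3.8, 0.4, 0, 0, 0, 0, 0, 3.8, 0.3, 0, 0, 0, 0, 0, 3.8, 0.2, 0, 0, 0, 0, 0, 3.8, 0.1, 0, 0, 0, 0, 0, 3.8, 0, 0, 0, 0, 0, 0])

```text
time: 12.7
tool_pos: [0.5204, -0.11, 0.0786]
tcp_rot: [-2.981, -0.305, -0.747]
wrist_force: [-1.3, 4.8, 9.2]
width: 0.524
grip_force: 71.0
```

```bash
python3 st.py
```

```text
t 12.7 deck disp mm [-1.07 -0.97  2.51] deckF [4.09 4.99 8.28] w 0.524 g 71.0 roterr [-0.  -0.2 -0.3] q [-0.44 -0.05  2.36  0.63  0.51  0.42]
```

Call:
move_arm(series=[3.8, 0.1, 0, 0, 0, 0, 0, 3.8, 0.1, 0, 0, 0, 0, 0, 3.8, 0.1, 0, 0, 0, 0, 0, 3.8, 0.1, 0, 0, 0, 0, 0, 3.8, 0, 0, 0, 0, 0, 0])

```text
time: 13.32
tool_pos: [0.5234, -0.1094, 0.0802]
tcp_rot: [-2.982, -0.305, -0.746]
wrist_force: [-4.8, 3.7, 10.1]
width: 0.526
grip_force: 71.3
```

```bash
python3 st.py
```

```text
t 13.325 deck disp mm [ 2.33 -1.01  2.48] deckF [ 1.28  4.57 10.76] w 0.526 g 71.3 roterr [-0.  -0.1 -0.3] q [-0.43 -0.05  2.36  0.62  0.51  0.43]
```

Call:
move_arm(series=[3.8, 0.1, 0, 0, 0, 0, 0, 3.8, 0.1, 0, 0, 0, 0, 0, 3.8, 0, 0, 0, 0, 0, 0])

```text
time: 13.7
tool_pos: [0.5234, -0.1093, 0.0801]
tcp_rot: [-2.983, -0.305, -0.742]
wrist_force: [-14.1, -0.9, 14.5]
width: 0.53
grip_force: 72.3
```

```bash
python3 st.py
```

```text
t 13.7 deck disp mm [ 2.35 -0.91  2.36] deckF [-5.57  2.02 19.38] w 0.53 g 72.3 roterr [-0.1  0.  -0.3] q [-0.43 -0.05  2.36  0.62  0.51  0.44]
```

Call:
move_arm(series=[6.5, 0, 0, 0, 0, 0, 0, 6.5, 0, 0, 0, 0, 0, 0, 6.5, -0.1, 0, 0, 0, 0, 0, 6.5, 0, 0, 0, 0, 0, 0])

```text
time: 14.2
tool_pos: [0.5231, -0.1093, 0.0785]
tcp_rot: [-2.983, -0.304, -0.742]
wrist_force: [-0.2, 0.3, -0.4]
width: 0.76
grip_force: 0.0
```

Call:
move_arm(series=[6.5, 0, 0, -1.6, 0, 0, 0, 6.5, 0, 0, -1.6, 0, 0, 0, 6.5, 0, 0, -1.6, 0, 0, 0, 6.5, 0, 0, -1.6, 0, 0, 0, 6.5, 0, 0, -1.6, 0, 0, 0])

```text
time: 14.82
tool_pos: [0.4862, -0.1172, 0.1497]
tcp_rot: [-2.983, -0.304, -0.742]
wrist_force: [0.8, -0.1, -0.0]
width: 0.761
grip_force: 0.0
```

Call:
move_arm(series=[6.5, 1, 0, 0, 0, 0, 0, 6.5, 0, 0, 0, 0, 0, 0, 6.5, 0, 0, 0, 0, 0, 0])

```text
time: 15.2
tool_pos: [0.4951, -0.115, 0.1532]
tcp_rot: [-2.982, -0.305, -0.74]
wrist_force: [0.2, 0.3, -0.2]
width: 0.761
grip_force: 0.0
```

```bash
python3 snap.py w7; python3 st.py; python3 top.py t5.npy|tail -1; python3 - <<'E'
from plan import *
import pickle
s,c,im=pickle.load(open("w7.pkl","rb"))
S=np.array([.57965,-.09795,.1038])
uv=proj(c,[S+D[:,0]*.0503+D[:,1]*.0284,S+D[:,0]*.0503-D[:,1]*.015]);print(uv)
u,v=uv[0].round().astype(int);v=max(v,22)
cv2.imwrite("pics/w7.png",cv2.resize(im[v-22:v+23,u-15:u+65,::-1],None,fx=10,fy=10,interpolation=2));print(u-15,v-22)
E
```

```text
15.2 [ 0.4951 -0.115   0.1532] [-0.48  -0.219  2.342  0.488  0.692  0.559] [[0.866, 0.204, 0.457], [0.178, -0.979, 0.099], [0.468, -0.005, -0.884]] F [ 0.19  0.3  -0.19] 0.761193272301549
t 15.25 deck disp mm [10.98 -0.57 80.47] deckF [ 0.26  0.02 -0.61] w 0.757 g 0.0 roterr [-0.1  0.1 -0.4] q [-0.48 -0.22  2.34  0.49  0.69  0.56]
needle now x 0.04949999999999996 was 0.07324999999999998 -32.0 34.1 min profile 0.07324999999999998 0.04949999999999996
[[282.11363981  71.29520189]
 [345.39974563  70.8353109 ]]
267 49
```

View pics/w7.png

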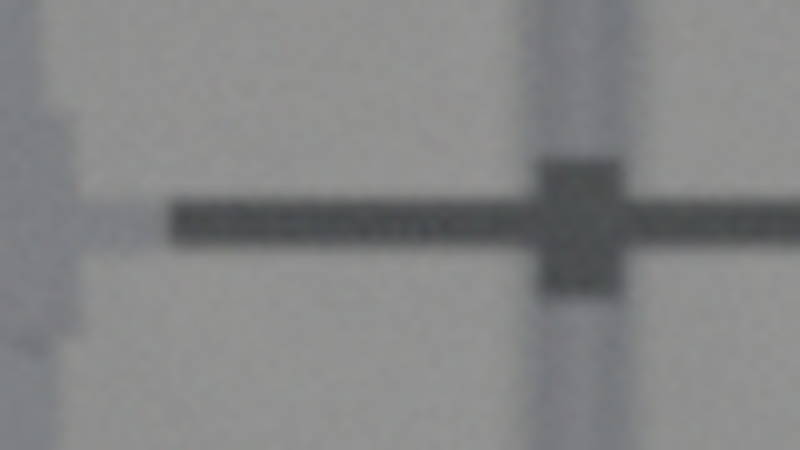

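The pointer (rows 200-245, middle 222) stands level with the clip tip (198-250, middle 224) to about 0.1 mm, and the handle is home. Next is the cover, so I'll locate its strip and hinge.

```bash
python3 - <<'E'
from plan import *
import pickle
W={k:pickle.load(open(k+".pkl","rb")) for k in("w2","w5","w7")}
S=np.array([.57965,-.09795,.1038]);X,Y,Z=D.T
for k,(r0,r1,cs) in {"w2":(296,330,(270,290,305)),"w5":(85,125,(265,345,420)),"w7":(85,140,(265,345,420))}.items():
    g=W[k][2].mean(2)
    for c_ in cs: print(k,c_,r0,g[r0:r1,c_-2:c_+3].mean(1).astype(int).tolist())
# row profile of strip for ends
for k,r in(("w5",range(98,112,3)),("w7",range(106,124,3))):
    for y in r: print(k,y,W[k][2].mean(2)[y,230:262].astype(int).tolist(),W[k][2].mean(2)[y,420:452].astype(int).tolist())
E
```

```text
w2 270 296 [124, 134, 143, 134, 116, 126, 139, 148, 156, 156, 150, 150, 150, 150, 135, 111, 102, 105, 108, 113, 131, 147, 143, 140, 143, 144, 134, 109, 92, 90, 90, 93, 95, 101]
w2 290 296 [75, 94, 105, 106, 106, 106, 109, 116, 120, 121, 121, 121, 116, 106, 99, 103, 106, 110, 120, 141, 152, 139, 128, 128, 142, 159, 164, 155, 126, 97, 91, 93, 95, 97]
w2 305 296 [129, 131, 130, 131, 130, 131, 130, 132, 132, 132, 130, 124, 109, 101, 104, 107, 108, 120, 142, 154, 147, 144, 144, 149, 168, 188, 176, 133, 98, 90, 92, 96, 97, 93]
w5 265 85 [123, 124, 123, 124, 123, 123, 123, 123, 123, 124, 133, 146, 151, 149, 150, 149, 146, 137, 119, 101, 90, 89, 91, 91, 90, 90, 96, 103, 103, 104, 105, 105, 105, 105, 104, 105, 105, 105, 105, 105]
w5 345 85 [141, 142, 142, 142, 142, 142, 142, 142, 142, 142, 139, 141, 148, 150, 150, 149, 147, 142, 129, 110, 96, 88, 87, 87, 87, 88, 102, 119, 122, 122, 121, 122, 121, 121, 122, 121, 121, 121, 120, 105]
w5 420 85 [141, 142, 142, 142, 142, 141, 142, 143, 142, 141, 140, 141, 145, 148, 149, 148, 148, 144, 135, 118, 100, 89, 87, 85, 86, 88, 109, 144, 165, 168, 167, 160
[... 3683 characters left out ...]
83, 185, 185, 185, 184, 183, 185, 184, 183, 185, 186, 184, 179, 167, 158, 164, 182]
w7 118 [175, 147, 107, 95, 94, 94, 95, 94, 99, 97, 97, 95, 96, 96, 98, 95, 98, 96, 93, 93, 89, 87, 88, 90, 87, 89, 88, 92, 88, 95, 95, 95] [158, 152, 129, 106, 94, 94, 114, 152, 175, 178, 179, 182, 182, 184, 184, 184, 184, 185, 184, 183, 183, 184, 185, 184, 179, 160, 143, 149, 173, 189, 188, 188]
w7 121 [181, 181, 169, 148, 128, 122, 121, 121, 122, 122, 121, 123, 120, 122, 119, 111, 103, 101, 103, 101, 101, 100, 100, 98, 96, 100, 99, 95, 94, 93, 93, 91] [128, 109, 100, 91, 89, 101, 141, 174, 179, 181, 184, 185, 185, 184, 186, 185, 185, 184, 184, 184, 180, 173, 157, 143, 154, 174, 186, 190, 191, 192, 192, 192]
```

```bash
python3 - <<'E'
from plan import *
import pickle
S=np.array([.57965,-.09795,.1038]);X,Y,Z=D.T
c2,c5,c7=[pickle.load(open(k+".pkl","rb"))[1] for k in("w2","w5","w7")]
K,M,t=cam(c5);d=K[0,0]*.070/191.2
E=M.T@(d*np.linalg.solve(K,[341,103,1])-t)
print("edge (width)",(D.T@(E-S)).round(4))
# w7 line rows: boundary ~ 114.3 at col 300; w2 boundary: line; intersect with symmetry plane y=yE
yE=(D.T@(E-S))[1]
for k,c,u in(("w5",c5,(341,103)),("w7",c7,(330,114.3))):
    o,dd=ray(c,u);a=[D.T@(o-S),D.T@dd];print(k,a[0].round(4),a[1].round(4))
# planar 2-ray intersection in (x,z) using rows only: w5 row103@345 , w2 bright rows ~ edge candidates
for r2 in (308,310,312,314,316):
  p,e=tri([(c5,(341,103)),(c2,(proj(c2,[E])[0][0],r2))]);print(r2,(D.T@(p-S)).round(4),np.round(e,4))
print("proj E in w2,w7",proj(c2,[E]),proj(c7,[E]))
e=D.T@(E-S);h=e-np.array([-.0884,0,.0982]);print("hinge",h.round(4),"shut edge",(h+[-.132,0,.005]).round(4))
E
```

```text
edge (width) [ 2.49e-02 -1.00e-04  1.05e-01]
w5 [0.0247 0.0074 0.2176] [ 0.0015 -0.0657 -0.9978]
w7 [ 2.760e-02 -1.000e-04  2.179e-01] [-0.0267 -0.0202 -0.9994]
308 [ 0.0246 -0.0013  0.0962] [0.0007 0.0007]
310 [ 0.0247 -0.0009  0.0986] [0.0005 0.0005]
312 [ 0.0248 -0.0006  0.1008] [0.0003 0.0003]
314 [ 0.0248 -0.0003  0.1031] [0.0001 0.0001]
316 [ 0.0249 -0.      0.1052] [0. 0.]
proj E in w2,w7 [[265.22805962 315.76564966]] [[323.82674083 113.71640475]]
hinge [ 1.133e-01 -1.000e-04  6.800e-03] shut edge [-0.0187 -0.0001  0.0118]
```

Call:
move_arm(series=[0, 0, 0, -3.3, 0, 0, 0, 0, 0, 0.1, -3.3, 0, 0, 0, 0, 3, 0, 0, 0, 0, 0, 0, 3, 0, 0, 0, 0, 0, 0, 3, 0, 0, 0, 0, 0])

```text
time: 16.02
tool_pos: [0.5436, -0.1068, 0.2549]
tcp_rot: [-2.983, -0.304, -0.742]
wrist_force: [-1.1, 0.4, -0.4]
width: -0.006
grip_force: 0.0
```

Call:
move_arm(series=[0, 0, 0, 0, 0, 0, 0, 0, 0, 0, 0, 0, 0, 0, 0, 0, 0, 0, 0, 0, 0])

```text
time: 16.4
tool_pos: [0.5417, -0.1068, 0.2532]
tcp_rot: [-2.983, -0.303, -0.739]
wrist_force: [0.0, 0.4, 0.1]
width: 0.0
grip_force: 0.0
```

```bash
cat > cs.py <<'E'
from plan import *
S=np.array([.57965,-.09795,.1038]);s=read_state();T0=R.from_rotvec(s["tcp_rot"]).as_matrix()
tip=D.T@(s["tool_pos"]+T0[:,2]*.008-S)*1000
print("t",s["time"],"tip S mm",tip.round(1),"deckF",(D.T@s["wrist_force"]).round(1),"w",round(s["width"],2),"roterr",np.degrees(R.from_matrix(T0.T@T1).as_rotvec()).round(1),s["q"].round(2))
E
python3 cs.py
```

```text
t 16.4 tip S mm [ 35.7  -0.8 142.2] deckF [0.1 0.3 0. ] w 0.0 roterr [-0.1  0.1 -0.4] [-0.41 -0.24  2.16  0.37  0.85  0.76]
```

Call:
move_arm(series=[0, 0, 0, 2.0, 0, 0, 0, 0, 0, 0, 1.9, 0, 0, 0, 0, -0.8, 0, 0.9, 0, 0, 0, 0, -0.8, 0, 0.95, 0, 0, 0, 0, 0, 0, 0, 0, 0, 0])

```text
time: 17.02
tool_pos: [0.5541, -0.104, 0.1948]
tcp_rot: [-2.983, -0.303, -0.739]
wrist_force: [-0.3, -0.3, 1.7]
width: -0.0
grip_force: 0.3
```

```bash
python3 cs.py
```

```text
t 17.025 tip S mm [19.6 -0.6 84.6] deckF [ 0.5 -0.3  1.7] w -0.0 roterr [-0.1  0.2 -0.4] [-0.39 -0.16  2.21  0.41  0.72  0.72]
```

Call:
move_arm(series=[0, -0.65, 0, 1.2, 0, 0, 0, 0, -0.65, 0, 1.1, 0, 0, 0, 0, -0.42, 0, 1.2, 0, 0, 0, 0, -0.42, 0, 1.2, 0, 0, 0, 0, -0.2, 0, 1.0, 0, 0, 0])

```text
time: 17.65
tool_pos: [0.5614, -0.1026, 0.1338]
tcp_rot: [-2.983, -0.304, -0.741]
wrist_force: [-0.4, -0.8, 2.1]
width: 0.003
grip_force: 0.6
```

Call:
move_arm(series=[0, -0.1, 0, 0.7, 0, 0, 0, 0, -0.1, 0, 0.4, 0, 0, 0, 0, 0, 0, 0.2, 0, 0, 0, 0, 0, 0, 0, 0, 0, 0])

```text
time: 18.15
tool_pos: [0.5655, -0.1015, 0.1222]
tcp_rot: [-2.983, -0.304, -0.741]
wrist_force: [0.4, 0.3, -0.4]
width: -0.005
grip_force: 0.0
```

```bash
python3 cs.py
```

```text
t 18.15 tip S mm [-4.2 -0.5 15.1] deckF [ 0.2  0.2 -0.5] w -0.0 roterr [-0.1  0.1 -0.4] [-0.38 -0.04  2.26  0.5   0.57  0.61]
```

Call:
move_arm(series=[0, 0, 0, 0.2, 0, 0, 0, 0, 0, 0, 0.2, 0, 0, 0, 0, 0, 0, 0.2, 0, 0, 0, 0, 0, 0, 0, 0, 0, 0])

```text
time: 18.65
tool_pos: [0.5677, -0.1012, 0.1182]
tcp_rot: [-2.982, -0.306, -0.741]
wrist_force: [-16.2, -3.3, 16.7]
width: -0.002
grip_force: 11.2
```

```bash
python3 cs.py
```

```text
t 18.65 tip S mm [-4.2 -0.7 10.5] deckF [-6.8  0.2 22.5] w -0.0 roterr [-0.1  0.1 -0.3] [-0.37 -0.03  2.25  0.51  0.56  0.61]
```

Call:
move_arm(series=[0, 0, 0, -0.8, 0, 0, 0, 0, 0, 0, -2, 0, 0, 0, 0, 0, 0, -4, 0, 0, 0, 0, 0, 0, -4, 0, 0, 0, 0, -3, 0, -3, 0, 0, 0])

```text
time: 19.27
tool_pos: [0.4807, -0.1208, 0.2288]
tcp_rot: [-2.984, -0.308, -0.75]
wrist_force: [-1.5, -0.6, -0.6]
width: -0.004
grip_force: 0.0
```

Call:
move_arm(series=[0, -4, 0, 0, 0, 0, 0, 0, -2, 0, 0, 0, 0, 0, 0, 0, 0, 0, 0, 0, 0, 0, 0, 0, 0, 0, 0, 0])

```text
time: 19.77
tool_pos: [0.4281, -0.131, 0.1977]
tcp_rot: [-2.983, -0.304, -0.744]
wrist_force: [-0.6, -0.5, 0.1]
width: -0.003
grip_force: 0.0
```

```bash
python3 snap.py w8; python3 cs.py; python3 top.py t6.npy|tail -1; python3 - <<'E'
import pickle,cv2,numpy as np
im=pickle.load(open("w8.pkl","rb"))[2]
a=cv2.resize(im[0:260,200:460],None,fx=2,fy=2,interpolation=2)
t=np.load("t6.npy").astype(np.uint8)[125:230,290:390];t=cv2.resize(t,None,fx=2.6,fy=2.6,interpolation=2)
o=np.zeros((520,790,3),np.uint8);o[:,:520]=a;o[:t.shape[0],525:525+t.shape[1]]=t
cv2.imwrite("pics/w8.png",o[...,::-1])
E
```

```text
19.775 [ 0.4281 -0.131   0.1977] [-0.622 -0.408  2.384  0.468  0.878  0.496] [[0.865, 0.202, 0.46], [0.177, -0.979, 0.098], [0.47, -0.003, -0.883]] F [-0.63 -0.53  0.09] -0.003080340587906944
t 19.825 tip S mm [-92.6  -0.8 147.8] deckF [-0.1  1.1  1.2] w 0.0 roterr [-0.  -0.  -0.3] [-0.62 -0.41  2.38  0.47  0.88  0.5 ]
needle now x 0.04949999999999996 was 0.07324999999999998 -37.9 28.3 min profile 0.07324999999999998 0.04949999999999996
```

View pics/w8.png

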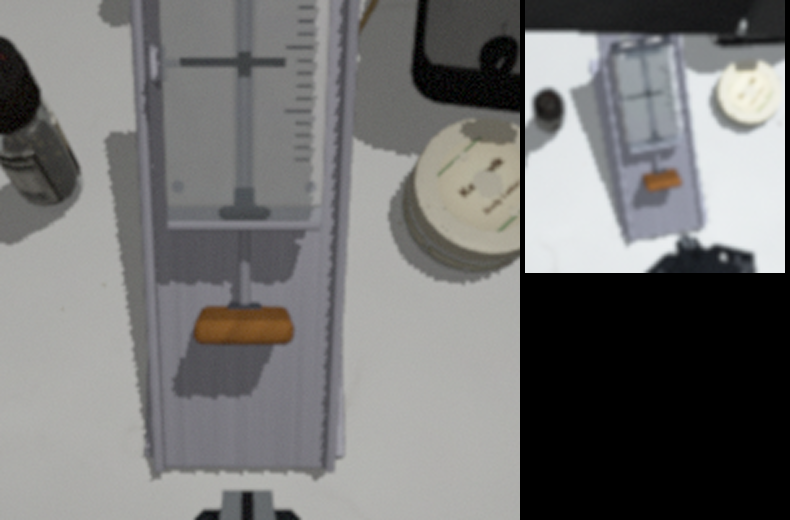

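The cover lies shut over the scale, with its edge at about (243,220). The needle is at (232,62), level with the clip at (155,63). The handle is home at (243,325), jar and pot are untouched, and the arm is clear.

```bash
python3 -c "
from workcell import *
print(finish_job())"
```

```text
the job is handed in; nothing more can be done
None
```

I handed the job in at about 20 s: the pointer stands at the clip (level to about 0.1 mm before the cover was shut), the handle was eased home after a hold of about 1.2 s, the cover stayed shut after I backed off, and the jar and pot look unmoved. One doubt: joint 6 read -2.552 against its -2.55 limit early on, before I turned the tool round.

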